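# Pry the filter retaining ring out of a fume extractor

### The arm

A 6-joint arm with a two-finger parallel gripper is mounted at the origin on the work surface. World frame = base frame: x ahead of the robot, y to its left, z up, the work surface at z = 0. Lengths are in m, angles in rad, forces in N, time in s.
With the tool pointing down it reaches from about 0.35 to 0.775 m from the base axis. Payload 5.5 kg.
Tool frame: the origin (TCP) lies midway between the tips of the shut fingers; the grasp point (between the pads) lies grip_point_offset behind it (grip_point_offset is the distance from the TCP to the grasp point, in m); z points along the fingers, y is the direction in which the jaws open and shut (so a half turn about z gives the same grasp; the last joint's range is limited). The gripper opens to 85 mm and grips with 20 to 120 N. Pads are 22 mm wide; open, the fingers measure 114 mm over their backs; the gripper's body (76 mm by 85 mm) begins 54 mm behind the grasp point. The pads swing forward as they close: fully open they stand 13 mm farther back than shut.
Start: joints at [1.083, 0.313, 0.046, 1.304, 0, 1.431], TCP at [0.196, 0.541, 0.231] pointing down, gripper open.
Joint ranges: [-2.76, 2.76], [-0.86, 1.69], [-1.03, 1.26], [-2.2, 2.34], [-1.47, 1.5], [-3.14, 3.14]. Speed limits (rad/s): [2.57, 2.57, 3.14, 3.14, 3.14, 3.14].

### API

Orientations are given as a unit quaternion [w, x, y, z].
In Python, from workcell import * gives the robot as it stands.
- The arm moves only by the tool send_rows, never from a script. Its argument "series" is one flat list of numbers, 7 for each row, row after row: the shift along the tool's x, y, z in cm, then the turn, a rotation vector about the tool's x, y, z in degrees, then the opening, from 0 (shut) to 1 (fully open). A call has 1 to 10 rows; each row is the pose to reach, as a shift and turn from the pose commanded when the call began, along the tool's axes at that moment; what a row does not reach only later rows make up. A row lasts 1/12 s, in which the tool goes at most 41.7 mm and 7.16 degrees, less where a joint would pass 70% of its speed; a pose out of reach is approached as far as the arm can. A call with a gripper value outside its range is refused whole. The fingers move at their own pace and stop on an object; "newtons" is the grip in N (left out, the last holds). Time passes only in rows, so rows that repeat a pose let the fingers close. It gives the time, the measured TCP pose, the force and the opening at its end, in the units of the state.
- get_state(): the state, without advancing time (a new reading comes with each control period).
- read_camera(name): name is "scene" or "side" or "wrist"; returns the picture (384x512x3 uint8, blue, green, red); there is no depth.
- camera_info(name): a dict with "K" (3x3 intrinsics, pixels), "D" ([k1, k2, p1, p2, k3] as OpenCV has them; the pictures are not rectified), "xyz" and "attitude" of the camera in the world. Camera axes: x right, y down, z forward; pixel columns grow to the right and rows downward; lengths in m; the calibration is good to about 2 mm. A picture is of the moment at which its call begins: read the wrist's pose just before it. camera_info takes no time and is no camera call; for the wrist camera it gives the pose at the moment of the call.
- hand_in(): hands the job in, once; it reports no verdict.
Trained networks look in the newest picture that a camera, given by its name, has taken for a name from the list of things; names that differ only in an ending like _2 or _b are one class to them, and where a whole thing is asked for, a point or a joint stands for the part that bears it (a point fixed in the world has none). Each returns a list of dicts, best first, with "p" (0 to 1); they miss things now and then, are a little off and sometimes report something else, mostly with a low value. They report only what shows in the picture. A call takes as long as a camera call. They do not tell look-alikes from the thing itself.
- silhouettes(camera, label): "pixels" (384x512 bool, what is visible of it) and "box" ([left, top, width, height] in pixels, round what is visible of it).
The state is a dict: "clock": time; "joint_pos": joint angles; "qvel": joint speeds; "tau": joint torques, N m; "tcp_pos": TCP position; "orientation": TCP orientation; "wrist_force": force on the tool from outside, world axes, zero at the start; "ft_torque": the same for the moment, N m; "finger_gap": finger opening in m.
Only numpy, scipy, OpenCV 4.12 (cv2) and the standard library are available. Lean on these libraries where they do the work, as an engineer would, in place of code of your own. Each camera call takes 0.05 s, during which the arm holds its last target. There are 200 camera calls.

### The job

The filter in the solder-fume extractor is due for a change: take the hook pick from its stand, lift the end of the steel split ring that lies over the yellow pocket while the far side of the ring is still in its recess, and draw the ring off with the pick until it lies flat on the bench, clear of the extractor. Then put the pick back on top of its stand as it was. Keep the gripper off the ring and leave the remote, the battery holder and the jar where they are.

Things in the scene. Friction and masses are not known exactly. Their poses are not given: they have to be found in the camera images.
- extractor: Fume-extractor filter head, fixed to the bench: green square shell 150 x 150 x 28 mm lying flat, origin at the centre of its underside, z up. In its top is a round recess, 130 mm across, 5 mm deep (flat black floor 23 mm above the bench), which the ring fills flush. The bench beyond its +x side is free.
- pocket (a point): Centre of the yellow bottom of an open rectangular pocket sunk in the recess floor, 37 mm from the extractor's centre along its +x; axes as the extractor's. It spans 54 mm along x (10 to 64 mm from the extractor's centre) and 40 mm along y; its bottom is 10.6 mm above the bench, 12.4 mm below the ring's underside.
- ring: Loose rigid steel split ring (flat C), radii 62 outer, 50 inner, 5 mm thick, about 120 g; origin at the circle's centre on the underside, z up. From above the metal runs counter-clockwise from 10 degrees clockwise of its +x to 310 degrees; the rest is the gap. It lies in the recess with up to 3 mm play, its +x along the extractor's +x within 3 degrees. Only gravity holds it.
- ring_end (a point): Pry point: mid-width and mid-thickness of the ring on its +x axis, 56 mm from the centre, about 10 mm from the ring's end face; the pocket lies below it.
- ring_far (a point): The point of the ring opposite the pry point, mid-width and mid-thickness, 56 mm from the centre on the ring's -x axis.
- pick_handle (a point): Centre of the hook pick's handle; x along the handle towards the hook, z up as it rests. Handle: orange bar with a black middle band, 110 x 24 x 26 mm (x, y, z). From its +x end a steel rod 7 mm thick runs forward to x = 78 mm, then straight down to a foot that points forward. Loose, about 100 g, balanced near this point, lying on the stand.
- pick_foot (a point): Middle of the clear top face of the pick's flat foot, 88 mm ahead of the handle's centre and 61 mm below it; axes as the handle's. The foot spans 74.5 to 94.5 mm ahead of the handle's centre (13 mm of it clear ahead of the rod), 8 mm wide, 5 mm thick; its underside is 66 mm below the handle's centre.
- stand: Dark wooden stand fixed to the bench, origin at the centre of its underside, base 110 x 70 x 10 mm. Posts at x = -42 and +42 mm, 14 mm thick (70 mm free between), tops 75 mm up. The handle lies along x on both tops, its centre 88 mm up, the hook hanging beyond the +x end. Lips 6 mm high at the posts' sides leave 44 mm for the 24 mm wide handle.
- remote: Bystander: black remote control lying flat, 165 x 46 x 21 mm, origin at the centre of its underside.
- battery_holder: Bystander: black battery holder with four cells, 66 x 64 x 16 mm, origin at the centre of its underside.
- flux_jar: Bystander: white jar with a yellow label, 54 mm across, 75 mm tall, origin at the centre of its underside.
There are look-alikes about, which are no part of the job. Of the things like the stand, leave any that is blue; of the rest the smaller one is meant.

How it is judged:
By the outcome, as a careful person would: the job done as asked, in the order asked, and still so for the second after the job is handed in, with the robot touching nothing.
It also fails if it takes over 53 s, if anything falls off the work surface, if the arm or the gripper's body presses on something with over 40 N, if the wrist force passes 120 N, or if a joint passes its speed limit or range.

## Working session

There is one attempt and no reset: what is moved stays moved. The work goes in short steps, Python scripts to look and compute and a tool call to move; the robot and the scene stay as the last step left them, time stands still between calls to the robot, and variables do not carry over. Pictures are saved under pics/ and viewed, about 8 in all and at most 12, crops included, and the job is handed in when it is done.

Besides the shell and the picture viewer there is one more tool, called after "Request:" as name(argument=value, ...) on one line, values as JSON. send_rows: Moves the arm, as the interface text tells. Its arguments: {"type":"object","properties":{"series":{"type":"array"},"newtons":{"type":"number"}},"required":["series"]}

```bash
ls; mkdir -p pics
python3 - <<'E'
from workcell import *
import cv2, numpy as np
s=get_state(); print(s)
for c in ["scene","side"]:
    im=read_camera(c); cv2.imwrite(f"pics/{c}0.png",im); i=camera_info(c); print(c,i)
    for n in ["extractor","ring","pick_handle","stand","remote","battery_holder","flux_jar"]:
        for r in silhouettes(c,n): print(n,round(r["p"],2),r["box"])
print(camera_info("wrist"))
a=cv2.imread("pics/scene0.png");b=cv2.imread("pics/side0.png")
cv2.imwrite("pics/both0.png",cv2.resize(np.vstack([a,b]),(400,600)) )
E
```

```text
pics
{'clock': 0.0, 'joint_pos': array([1.08338601e+00, 3.14019265e-01, 4.49793365e-02, 1.30362749e+00,
       2.76659427e-05, 1.43121715e+00]), 'qvel': array([-0.00125572, -0.00017261,  0.00070239, -0.00246105,  0.00068032,
       -0.00089316]), 'tau': array([ 2.95657883e-04, -4.80623746e+01,  2.98536873e+01,  1.93281274e-02,
       -1.47276805e-04,  4.16292067e-08]), 'tcp_pos': array([0.19573745, 0.54010381, 0.23039831]), 'orientation': array([-3.01666508e-04,  1.73040105e-01,  9.84914335e-01, -8.85681452e-04]), 'wrist_force': array([-0.82674458, -0.53691308,  1.24426066]), 'ft_torque': array([-0.0079385 ,  0.00748303, -0.00473123]), 'finger_gap': 0.08543186070283966}
scene {'K': array([[445.33364927,   0.        , 256.19192063],
       [  0.        , 445.33364927, 193.63373797],
       [  0.        ,   0.        ,   1.        ]]), 'D': array([0.00012001, 0.        , 0.        , 0.        , 0.        ]), 'xyz': array([ 1.26939429, -0.44315247,  0.75579857]), 'attitude': array([-0.39249229,  0.77892599,  0.44055161, -0.21245795])}
extractor 0.92 [275.6, 177.8, 80.6, 55.6]
ring 0.8 [
[... 949 characters left out ...]
.5, 36.1, 20.1]
pick_handle 0.96 [312.6, 246.7, 24.9, 62.0]
stand 0.73 [238.6, 240.1, 31.1, 49.8]
stand 0.7 [238.0, 283.1, 54.8, 80.5]
stand 0.61 [301.2, 255.7, 40.0, 47.5]
remote 0.8 [282.8, 159.1, 37.4, 27.6]
battery_holder 0.81 [183.0, 152.0, 15.4, 13.2]
flux_jar 0.72 [315.8, 252.4, 19.6, 57.5]
flux_jar 0.66 [349.8, 216.5, 19.0, 26.9]
{'K': array([[282.12181098,   0.        , 252.48373837],
       [  0.        , 282.12181098, 196.10219481],
       [  0.        ,   0.        ,   1.        ]]), 'D': array([-0.05034592,  0.        ,  0.        ,  0.        ,  0.        ]), 'xyz': array([0.1281591 , 0.56557215, 0.37454638]), 'attitude': array([0.11879684, 0.80991022, 0.56824608, 0.08383989])}
```

Run:
```python
import cv2, numpy as np
a=cv2.imread("pics/scene0.png")[140:330,40:400];b=cv2.imread("pics/side0.png")[140:370,170:390]
cv2.imwrite("pics/s1.png",cv2.resize(a,None,fx=2.2,fy=2.2,interpolation=3))
cv2.imwrite("pics/s2.png",cv2.resize(b,None,fx=2.5,fy=2.5,interpolation=3))
```

```text
(no output)
```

View pics/s1.png

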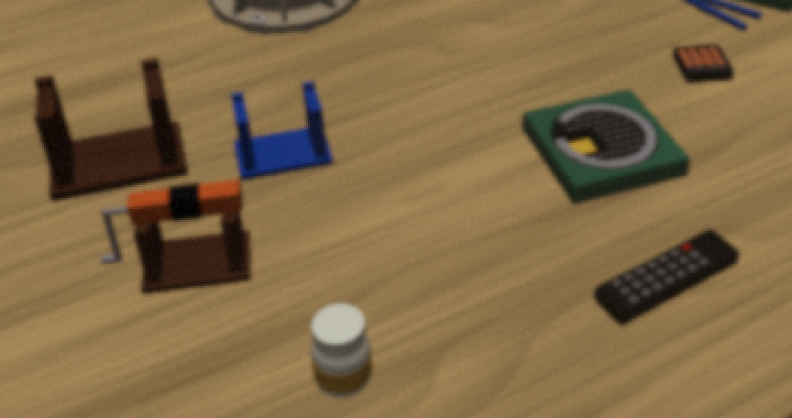

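View pics/s2.png

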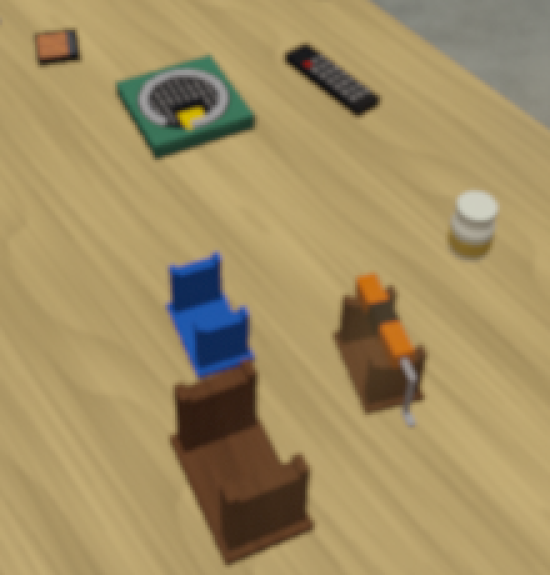

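The scene view shows the orange pick on the small brown stand (scene px ~(120,235)). Its hook points left, and the yellow pocket sits on the near-left side of the extractor (~(305,207)). The side view agrees: pick ~(325,275), extractor ~(244,184). I'll fit poses from both cameras.

```bash
cat > h.py <<'E'
import cv2, numpy as np
from scipy.optimize import least_squares
from scipy.spatial.transform import Rotation as R
def rot(q): return R.from_quat(np.roll(q,-1))
def proj(P,i):
    r=rot(i["attitude"]).inv(); P=r.apply(np.atleast_2d(P)-i["xyz"])
    return cv2.projectPoints(P,np.zeros(3),np.zeros(3),i["K"],i["D"])[0][:,0]
def ray(uv,i,z):
    p=cv2.undistortPoints(np.array([[uv]],float),i["K"],i["D"])[0,0]
    d=rot(i["attitude"]).apply([p[0],p[1],1.]); t=(z-i["xyz"][2])/d[2]; return i["xyz"]+t*d
TH=np.linspace(0,2*np.pi,48,endpoint=False); DIR=np.c_[np.cos(TH),np.sin(TH)]
def supp(p): return (p@DIR.T).max(0)
def msupp(m):
    ys,xs=np.nonzero(m); return supp(np.c_[xs,ys].astype(float))+0.0
def box(lx,ly,z0,z1,cx=0): return np.array([[cx+a*lx/2,b*ly/2,z] for a in(-1,1) for b in(-1,1) for z in(z0,z1)])
def place(P,x): return R.from_euler('z',x[2]).apply(P)+[x[0],x[1],x[3] if len(x)>3 else 0]
def fit(P,obs,x0,free=3):
    """obs: list of (mask,info)"""
    S=[msupp(m) for m,_ in obs]
    f=lambda x: np.concatenate([supp(proj(place(P,x),i))-s for s,(m,i) in zip(S,obs)])
    r=least_squares(f,x0,loss='soft_l1',x_scale=[.01,.01,.05,.01][:len(x0)]); return r.x, np.sqrt(np.mean(r.fun**2))
def big(m):
    n,l,st,_=cv2.connectedComponentsWithStats(m.astype(np.uint8)); 
    return l==1+np.argmax(st[1:,4])
def green(im): 
    h=cv2.cvtColor(im,cv2.COLOR_BGR2HSV); return big((h[...,0]>55)&(h[...,0]<90)&(h[...,1]>90)&(h[...,2]>30))
def orange(im):
    h=cv2.cvtColor(im,cv2.COLOR_BGR2HSV); return (h[...,0]<13)&(h[...,1]>190)&(h[...,2]>110)
def yellow(im):
    h=cv2.cvtColor(im,cv2.COLOR_BGR2HSV); return (h[...,0]>20)&(h[...,0]<32)&(h[...,1]>200)&(h[...,2]>110)
def tcp_err(state,p,q): pass
E
cat > m1.py <<'E'
from workcell import *
from h import *
I={c:camera_info(c) for c in("scene","side")}
im={c:cv2.imread(f"pics/{c}0.png") for c in I}
g=[(green(im[c]),I[c]) for c in I]
print([m.sum() for m,_ in g],[cv2.boundingRect(m.astype(np.uint8)) for m,_ in g])
c0=ray((306,207),I["scene"],.01)
c0=ray((315,203),I["scene"],.025); yp=ray((305,207),I["scene"],.0106); print("pocketdir",c0,yp, ray((244,183),I["side"],.025),ray((246,187),I["side"],.0106))
d=yp-c0; E=box(.15,.15,0,.028)
for c in [g,g[:1],g[1:]]: print("extr",fit(E,c,[c0[0],c0[1],np.arctan2(d[1],d[0])]))
o=[]
for c,(x,y,w,h) in {"scene":(80,215,75,45),"side":(305,240,40,65)}.items():
    m=np.zeros((384,512),bool); m[y:y+h,x:x+w]=orange(im[c])[y:y+h,x:x+w]; o.append((m,I[c]))
print([cv2.boundingRect(m.astype(np.uint8)) for m,_ in o])
h0=ray((125,232),I["scene"],.088); hook=ray((92,240),I["scene"],.088); print(h0,hook,ray((325,272),I["side"],.088))
d=hook-h0; H=box(.11,.024,-.013,.013)
for c in [o,o[:1],o[1:]]: print("handle",fit(H,c,[h0[0],h0[1],np.arctan2(d[1],d[0]),.088]))
for n,b,z in [("jar",(195,298),.03),("remote",(345,267),.01),("batt",(358,168),.008),("bigstand",(92,210),0),("blue",(168,213),0)]: print(n,ray(b,I["scene"],z).round(3))
E
python3 m1.py
```

```text
[np.int64(441), np.int64(462)] [(280, 189, 71, 36), (218, 170, 53, 32)]
pocketdir [0.56165869 0.1857592  0.025     ] [0.54798187 0.16429997 0.0106    ] [0.5455628  0.16451379 0.025     ] [0.54818263 0.15668708 0.0106    ]
extr (array([ 0.55504962,  0.1898019 , -1.81588808]), np.float64(5.420196594817585))
extr (array([ 0.53210192,  0.20451144, -1.81799949]), np.float64(7.0473803538768856))
extr (array([ 0.55883887,  0.1904768 , -1.78782726]), np.float64(4.2694678283143865))
[(99, 223, 50, 12), (0, 0, 0, 0)]
[ 0.49185778 -0.29790545  0.088     ] [ 0.48089721 -0.36759125  0.088     ] [ 0.48213195 -0.31735246  0.088     ]Traceback (most recent call last):
  File "m1.py", line 17, in <module>
    for c in [o,o[:1],o[1:]]: print("handle",fit(H,c,[h0[0],h0[1],np.arctan2(d[1],d[0]),.088]))
                                             ~~~^^^^^^^^^^^^^^^^^^^^^^^^^^^^^^^^^^^^^^^^^^^^^^
  File "h.py", line 19, in fit
    S=[msupp(m) for m,_ in obs]
       ~~~~~^^^
  File "h.py", line 14, in msupp
    ys,xs=np.nonzero(m); return supp(np.c_[xs,ys].astype(float))+0.0
                                ~~~~^^^^^^^^^^^^^^^^^^^^^^^^^^^^
  File "h.py", line 12, in supp
    def supp(p): return (p@DIR.T).max(0)
                        ~~~~~~~~~~~~~^^^
    return umr_maximum(a, axis, None, out, keepdims, initial, where)
ValueError: zero-size array to reduction operation maximum which has no identity
```

Run:
```python
from h import *
for c,pts in {"scene":[(285,190),(300,220),(345,205),(350,210),(110,232),(145,225),(102,235),(306,207),(200,250)],"side":[(320,256),(329,276),(225,185),(240,200),(265,185),(246,187),(280,230)]}.items():
    h=cv2.cvtColor(cv2.imread(f"pics/{c}0.png"),cv2.COLOR_BGR2HSV)
    print(c,[(p,h[p[1],p[0]].tolist()) for p in pts])
```

```text
scene [((285, 190), [50, 71, 79]), ((300, 220), [71, 105, 75]), ((345, 205), [68, 100, 82]), ((350, 210), [66, 89, 83]), ((110, 232), [9, 213, 145]), ((145, 225), [9, 214, 172]), ((102, 235), [9, 219, 78]), ((306, 207), [22, 186, 185]), ((200, 250), [19, 122, 151])]
side [((320, 256), [15, 226, 202]), ((329, 276), [15, 225, 202]), ((225, 185), [75, 119, 114]), ((240, 200), [42, 79, 74]), ((265, 185), [76, 124, 117]), ((246, 187), [25, 186, 206]), ((280, 230), [21, 102, 192])]
```

```bash
sed -i 's/(h\[...,0\]>55)&(h\[...,0\]<90)&(h\[...,1\]>90)/(h[...,0]>36)\&(h[...,0]<95)\&(h[...,1]>50)/; s/(h\[...,0\]<13)&(h\[...,1\]>190)&(h\[...,2\]>110)/(h[...,0]<18)\&(h[...,1]>170)\&(h[...,2]>65)/; s/(h\[...,1\]>200)&(h\[...,2\]>110)/(h[...,1]>155)\&(h[...,2]>100)/' h.py; python3 m1.py
```

```text
[np.int64(1206), np.int64(750)] [(279, 181, 74, 50), (120, 118, 37, 31)]
pocketdir [0.56165869 0.1857592  0.025     ] [0.54798187 0.16429997 0.0106    ] [0.5455628  0.16451379 0.025     ] [0.54818263 0.15668708 0.0106    ]
extr (array([ 0.35305397,  0.46034682, -1.57162784]), np.float64(37.969765283261836))
extr (array([ 0.54984367,  0.19241556, -1.78373793]), np.float64(1.726255404824715))
extr (array([ 0.37817694,  0.69587104, -2.00768219]), np.float64(4.219583451834316))
[(98, 222, 52, 20), (313, 250, 23, 38)]
[ 0.49185778 -0.29790545  0.088     ] [ 0.48089721 -0.36759125  0.088     ] [ 0.48213195 -0.31735246  0.088     ]
handle (array([ 0.48905359, -0.30043451, -1.93052629,  0.08602722]), np.float64(1.7220871378396596))
handle (array([ 0.42438502, -0.28724752, -1.91229186,  0.03343701]), np.float64(0.6121704673883563))
handle (array([ 0.53464727, -0.26246223, -1.90291888,  0.00731228]), np.float64(0.478695044813597))
jar [ 0.694 -0.227  0.03 ]
remote [0.772 0.113 0.01 ]
batt [0.474 0.419 0.008]
bigstand [ 0.26  -0.326  0.   ]
blue [ 0.374 -0.157  0.   ]
```

```bash
cat > mv.py <<'E'
import json,sys,os
from h import *
def down(yaw,pitch=0):  # tool x at yaw, z down; pitch>0 raises tool +x side (deg)
    r=R.from_euler('z',yaw,degrees=True)*R.from_euler('x',180,degrees=True)
    return r*R.from_euler('y',pitch,degrees=True)
F="cmd.json"
def load():
    if os.path.exists(F): d=json.load(open(F)); return np.array(d["p"]),R.from_quat(d["q"])
    return np.array([.196,.541,.231]), rot([0,.17304,.98491,0])
def plan(wps,commit=True,digits=2):
    p0,r0=load(); out=[]
    for p,r in wps:
        t=r0.inv().apply(np.array(p)-p0)*100; v=(r0.inv()*r).as_rotvec(degrees=True)
        t=np.round(t,digits); v=np.round(v,1); out.append([*t.tolist(),*v.tolist()])
    print("\n".join(map(str,out)))
    if commit:
        json.dump({"p":(p0+r0.apply(t/100)).tolist(),"q":(r0*R.from_rotvec(v,degrees=True)).as_quat().tolist()},open(F,"w"))
E
python3 - <<'E'
import workcell; from workcell import *
print(grip_point_offset if 'grip_point_offset' in dir(workcell) else dir(workcell))
from mv import *
i=camera_info("wrist"); s=get_state(); r=rot(s["orientation"])
print(r.inv().apply(i["xyz"]-s["tcp_pos"]), (r.inv()*rot(i["attitude"])).as_matrix().round(3), r.as_matrix().round(3))
for p,y in [((.535,.27,.27),-102)]:
    a,b=load(); 
    plan([((.40,.355,.26),down(-140)),],commit=True); plan([(p,down(y))],commit=True)
    c=np.array(p)+down(y).apply(r.inv().apply(i["xyz"]-s["tcp_pos"])); j=dict(i); j["xyz"]=c; j["attitude"]=np.roll((down(y)*r.inv()*rot(i["attitude"])).as_quat(),1)
    print(c,proj([[.553,.19,.025],[.553,.265,.025],[.553,.115,.025],[.628,.19,.025],[.478,.19,.025]],j))
E
```

```text
0.0187
[ 0.07231547  0.00035361 -0.14321608] [[ 0.001 -0.958 -0.288]
 [ 1.     0.001  0.001]
 [-0.001 -0.288  0.958]] [[-0.94   0.341  0.   ]
 [ 0.341  0.94   0.   ]
 [-0.     0.    -1.   ]]
[-25.52, -10.53, -2.9, -0.0, 0.0, -59.9]
[-4.88, -15.19, -1.0, -0.0, 0.0, -38.0]
[0.51961888 0.19933832 0.41321608] [[226.12671912 110.03609522]
 [238.60008325 164.80756822]
 [212.47663819  49.95174817]
 [171.80754502 122.36482689]
 [281.9169343   97.7561985 ]]
```

```bash
rm cmd.json
python3 - <<'E'
from mv import *
plan([((.40,.355,.26),down(-140)),]); plan([((.53,.20,.26),down(-102))])
E
```

```text
[-25.52, -10.53, -2.9, -0.0, 0.0, -59.9]
[-0.0, -20.23, 0.0, -0.0, 0.0, -38.0]
```

Request:
send_rows(series=[-25.52,-10.53,-2.9,0,0,-59.9,1,-25.52,-10.53,-2.9,0,0,-59.9,1,-25.52,-10.53,-2.9,0,0,-59.9,1,-25.52,-10.53,-2.9,0,0,-59.9,1,-25.52,-10.53,-2.9,0,0,-59.9,1,-25.52,-10.53,-2.9,0,0,-59.9,1,-25.52,-10.53,-2.9,0,0,-59.9,1,-25.52,-10.53,-2.9,0,0,-59.9,1,-25.52,-10.53,-2.9,0,0,-59.9,1])

```text
clock: 1.55
tcp_pos: [0.4028, 0.3524, 0.2608]
orientation: [0.001, -0.342, 0.94, -0.0]
wrist_force: [-0.1, -0.3, -0.5]
finger_gap: 0.0851
```

Request:
send_rows(series=[0,-20.23,0,0,0,-38,1,0,-20.23,0,0,0,-38,1,0,-20.23,0,0,0,-38,1,0,-20.23,0,0,0,-38,1,0,-20.23,0,0,0,-38,1,0,-20.23,0,0,0,-38,1,0,-20.23,0,0,0,-38,1,0,-20.23,0,0,0,-38,1])

```text
clock: 2.22
tcp_pos: [0.5302, 0.199, 0.26]
orientation: [-0.0, -0.628, 0.778, 0.0]
wrist_force: [-1.1, -0.4, -1.1]
finger_gap: 0.0853
```

Run:
```python
from workcell import *
from mv import *
s=get_state(); print(s["clock"],s["tcp_pos"],s["orientation"])
w=camera_info("wrist"); im=read_camera("wrist"); cv2.imwrite("pics/w1.png",im)
import pickle; pickle.dump(w,open("w1.pkl","wb"))
for n in ["extractor","ring"]:
    rs=silhouettes("wrist",n)
    for r in rs: print(n,r["p"],r["box"])
    np.save(f"w1_{n}.npy",rs[0]["pixels"])
m=np.load("w1_extractor.npy")
print(fit(box(.15,.15,0,.028),[(m,w)],[.553,.19,-1.79]), fit(box(.15,.15,0,.028),[(green(im),w)],[.553,.19,-1.79]))
y=big(yellow(im)); ys,xs=np.nonzero(y); print("yellow",len(xs),xs.mean(),ys.mean(),ray((xs.mean(),ys.mean()),w,.0106))
plan([((.52,-.19,.26),down(-109.4))])
```

```text
2.2167 [0.53018461 0.19895074 0.26004508] [-1.83218928e-04 -6.27689802e-01  7.78463466e-01  3.32476607e-04]
extractor 0.77 [171.8, 101.6, 116.2, 115.0]
ring 0.7 [187.9, 113.7, 88.8, 93.3]
(array([ 0.55494083,  0.1856557 , -1.75509374]), np.float64(0.4709371060756141)) (array([ 0.55495117,  0.18609566, -1.75381153]), np.float64(0.5032090613671211))
yellow 828 233.59057971014494 137.02898550724638 [0.54797338 0.15487479 0.0106    ]
[38.35, -7.15, 0.0, -0.0, -0.0, 7.4]
```

View pics/w1.png

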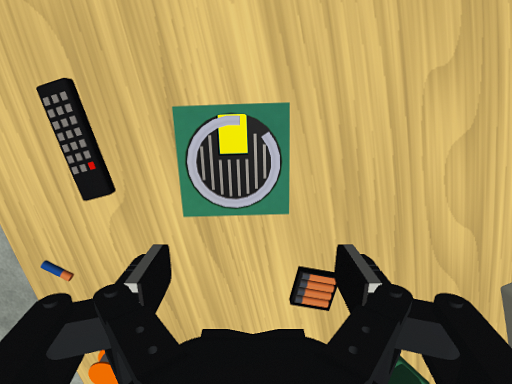

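The wrist view shows the extractor at (232,158), with the pocket and the ring end at the top (240,121) and the gap to the right of it. That fits the model.

Request:
send_rows(series=[38.35,-7.15,0,0,0,7.4,1,38.35,-7.15,0,0,0,7.4,1,38.35,-7.15,0,0,0,7.4,1,38.35,-7.15,0,0,0,7.4,1,38.35,-7.15,0,0,0,7.4,1,38.35,-7.15,0,0,0,7.4,1,38.35,-7.15,0,0,0,7.4,1,38.35,-7.15,0,0,0,7.4,1,38.35,-7.15,0,0,0,7.4,1,38.35,-7.15,0,0,0,7.4,1])

```text
clock: 3.2
tcp_pos: [0.52, -0.1938, 0.2604]
orientation: [-0.0, -0.576, 0.817, -0.001]
wrist_force: [-0.9, 1.1, -0.1]
finger_gap: 0.0853
```

Run:
```python
from workcell import *
from mv import *
import pickle
s=get_state(); print(s["clock"],s["tcp_pos"],s["orientation"])
w=camera_info("wrist"); im=read_camera("wrist"); cv2.imwrite("pics/w2.png",im)
o=orange(im); n,l,st,_=cv2.connectedComponentsWithStats(o.astype(np.uint8)); 
print([st[k].tolist() for k in range(1,n) if st[k,4]>30])
# ring pose from w1
w1=pickle.load(open("w1.pkl","rb")); m=np.load("w1_ring.npy"); im1=cv2.imread("pics/w1.png")
def rim(x,y,rad,a,z): return np.c_[x+rad*np.cos(a),y+rad*np.sin(a),0*a+z]
S=msupp(m); a=np.linspace(0,2*np.pi,180)
f=lambda q: supp(proj(rim(q[0],q[1],.062,a,.028),w1))-S
r=least_squares(f,[.555,.186],loss='soft_l1',x_scale=.01); print("ring ctr",r.x,np.abs(r.fun).max())
a=np.arange(0,360,1.); P=proj(rim(*r.x,.056,np.radians(a),.028),w1); g=im1.max(2)
sat=im1.min(2); v=[int(sat[int(round(y)),int(round(x))]) for x,y in P]
print([(int(k),v[int(k)]) for k in np.r_[200:360:3]])
s1=silhouettes("wrist","stand"); 
for q in s1: print("stand",q["p"],q["box"])
for q in silhouettes("wrist","pick_handle"): print("handle",q["p"],q["box"])
```

```text
3.2 [ 0.51995734 -0.19383894  0.2603589 ] [-2.45348724e-04 -5.76431799e-01  8.17144632e-01 -9.85327164e-04]
[[362, 0, 115, 70, 4146], [219, 11, 56, 117, 3740], [483, 17, 11, 21, 203], [260, 24, 16, 15, 153]]
ring ctr [0.55567595 0.18722373] 2.761588301265334
[(200, 169), (203, 171), (206, 172), (209, 179), (212, 60), (215, 39), (218, 41), (221, 40), (224, 41), (227, 40), (230, 39), (233, 40), (236, 37), (239, 67), (242, 0), (245, 0), (248, 157), (251, 169), (254, 173), (257, 174), (260, 174), (263, 170), (266, 170), (269, 173), (272, 172), (275, 175), (278, 172), (281, 172), (284, 173), (287, 174), (290, 175), (293, 172), (296, 173), (299, 174), (302, 175), (305, 172), (308, 177), (311, 174), (314, 172), (317, 173), (320, 174), (323, 174), (326, 177), (329, 171), (332, 176), (335, 173), (338, 177), (341, 177), (344, 174), (347, 176), (350, 178), (353, 174), (356, 176), (359, 178)]
stand 0.62 [220.4, 24.6, 58.5, 101.1]
stand 0.62 [360.6, 0.0, 135.3, 70.9]
stand 0.57 [341.7, 115.1, 80.0, 91.6]
handle 0.6 [234.1, 0.0, 25.7, 128.4]
```

View pics/w2.png

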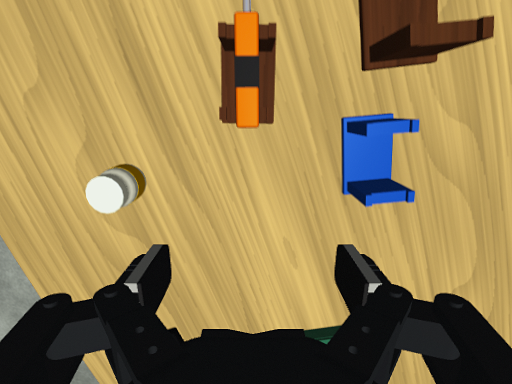

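The handle is at (247,70), aligned with the tool axis and lying on the small brown stand. The jar is off to the left.

Run:
```python
from workcell import *
from mv import *
w=camera_info("wrist"); im=cv2.imread("pics/w2.png")
h=cv2.cvtColor(im,cv2.COLOR_BGR2HSV); m=(h[...,0]<20)&(h[...,1]>180)&(h[...,2]>170); m[:,:225]=0; m[:,275:]=0; m[135:]=0
print(cv2.boundingRect(m.astype(np.uint8)))
H=box(.11,.024,-.013,.013)
f=lambda x: supp(proj(place(H,[*x,.088]),w))-msupp(m)
r=least_squares(f,[.489,-.30,-1.91],loss='soft_l1',x_scale=[.01,.01,.05]); print(r.x,np.degrees(r.x[2]),np.abs(r.fun).max())
x=r.x; yaw=np.degrees(x[2])
plan([((x[0],x[1],.15),down(yaw))]); plan([((x[0],x[1],.088-.0187),down(yaw))])
```

```text
(234, 11, 25, 117)
[ 0.48927653 -0.29690223 -1.90542412] -109.17276000816597 2.8087784137430276
[11.1, -0.66, 11.0, -0.0, 0.0, -0.3]
[0.0, -0.0, 8.07, -0.0, -0.0, 0.0]
```

Request:
send_rows(series=[11.1,-0.66,11,0,0,-0.3,1,11.1,-0.66,11,0,0,-0.3,1,11.1,-0.66,11,0,0,-0.3,1,11.1,-0.66,11,0,0,-0.3,1,11.1,-0.66,11,0,0,-0.3,1,11.1,-0.66,11,0,0,-0.3,1])

```text
clock: 3.85
tcp_pos: [0.4887, -0.2951, 0.149]
orientation: [-0.0, -0.58, 0.815, 0.002]
wrist_force: [0.1, 0.5, 0.1]
finger_gap: 0.0854
```

Run:
```python
from workcell import *
from mv import *
s=get_state(); print(s["clock"],s["tcp_pos"],s["orientation"])
w=camera_info("wrist"); im=read_camera("wrist"); cv2.imwrite("pics/w3.png",im)
x=[.48928,-.2969,-1.9054]
for q in (place(np.array([[.055,0,.013],[-.055,0,.013],[.0945,0,-.061]]),[*x,.088])): print(proj(q,w))
```

```text
3.85 [ 0.48867396 -0.29509758  0.14895981] [-1.24004828e-04 -5.79978593e-01  8.14629345e-01  1.96128315e-03]
[[252.08414115 136.86728964]]
[[251.86298706 280.24669813]]
[[251.99543445  84.19682988]]
```

View pics/w3.png

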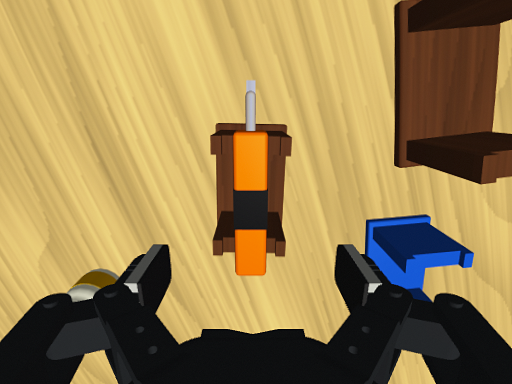

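The handle spans v 131–275 and sits about 3.7 mm further forward than the estimate. That matches the two-camera fit, so I'll correct it and grasp.

Run:
```python
from mv import *
d=json.load(open(F)); p=np.array(d["p"]); r=R.from_quat(d["q"]); p=p-r.apply([0,0,.0807])
d["p"]=p.tolist(); json.dump(d,open(F,"w")); print(p)
plan([((.4881,-.3004,.0675),down(-109.2))])
```

```text
[ 0.4892854  -0.29687351  0.15      ]
[0.37, -0.0, 8.25, -0.0, -0.0, 0.1]
```

Request:
send_rows(series=[0.37,0,4,0,0,0.1,1,0.37,0,7.3,0,0,0.1,1,0.37,0,8.25,0,0,0.1,1,0.37,0,8.25,0,0,0.1,0.6,0.37,0,8.25,0,0,0.1,0.3,0.37,0,8.25,0,0,0.1,0,0.37,0,8.25,0,0,0.1,0,0.37,0,8.25,0,0,0.1,0,0.37,0,8.25,0,0,0.1,0], newtons=90)

```text
clock: 4.65
tcp_pos: [0.4893, -0.3016, 0.0699]
orientation: [0.001, -0.579, 0.815, -0.002]
wrist_force: [-1.2, 1.3, 7.9]
finger_gap: 0.0225
```

Request:
send_rows(series=[0,0,0,0,0,0,0,0,0,0,0,0,0,0,0,0,-1,0,0,0,0,0,0,-4,0,0,0,0,0,0,-8,0,0,0,0,0,0,-12,0,0,0,0,0,0,-12,0,0,0,0])

```text
clock: 5.23
tcp_pos: [0.4913, -0.3035, 0.1971]
orientation: [0.002, -0.579, 0.815, -0.006]
wrist_force: [1.8, -1.5, -0.4]
finger_gap: 0.0227
```

Run:
```python
from workcell import *
from mv import *
d=json.load(open(F)); json.dump(d,open("grasp.json","w")); d["p"][2]+=.12; json.dump(d,open(F,"w"))
s=get_state(); print(s["clock"],s["tcp_pos"],s["orientation"],s["finger_gap"],s["wrist_force"])
w=camera_info("wrist"); im=read_camera("wrist"); cv2.imwrite("pics/w4.png",im)
r=rot(s["orientation"])
for q in [[.055,0,.013],[-.055,0,.013],[.0945,0,-.061],[.078,0,-.061]]:
    print(proj(s["tcp_pos"]+r.apply([q[0],q[1],-.0187-q[2]]),w)[0])
```

```text
5.2333 [ 0.49130111 -0.30346241  0.19712409] [ 0.00177577 -0.57902716  0.81528062 -0.00647373] 0.02269986610240765 [ 1.82465609 -1.47407155 -0.38772949]
[254.88973854 158.38811996]
[254.17607717 370.05402487]
[254.08649586  75.22287928]
[254.03113952 103.19064328]
```

View pics/w4.png

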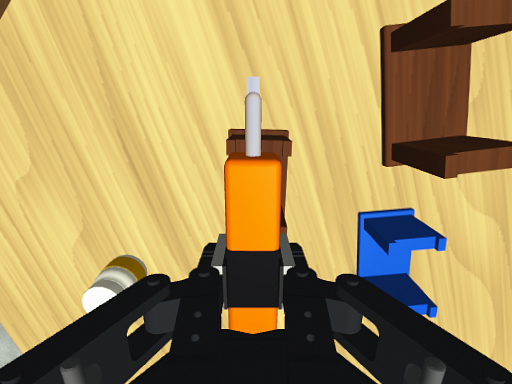

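Request:
send_rows(series=[0,0,0,0,0,0,0,0,0,0,0,0,0,0])

```text
clock: 5.45
tcp_pos: [0.4874, -0.3003, 0.1869]
orientation: [-0.0, -0.579, 0.815, 0.001]
wrist_force: [-0.0, 0.6, -1.4]
finger_gap: 0.0223
```

The image shows the pick held square in the gripper, and the foot tip matches the model to within ~2 px. Next I carry it to the extractor.

```bash
cat >> mv.py <<'E'
C=np.array([.555,.186]); YE=np.radians(-100.5); HZ=.0195
def tcp_for(hx,hy,fz,pitch=0,yaw=-101.0):
    """foot (88,-61 top) reference: put foot TOP middle at extractor-frame (hx,hy), height fz, handle pitched"""
    r=down(yaw,pitch)
    foot=np.array([C[0]+hx*np.cos(YE)-hy*np.sin(YE),C[1]+hx*np.sin(YE)+hy*np.cos(YE),fz])
    return foot-r.apply([.088,0,.061-HZ]), r
E
python3 - <<'E'
from mv import *
a=tcp_for(.0355,.003,.08); print(a[0])
# sign of pitch check: foot axis direction
print(down(-101,10).apply([1,0,0]))
plan([((.515,-.05,.20),down(-105))]); plan([tcp_for(.0355,.003,.14),a])
E
```

```text
[0.5682716  0.23693094 0.1215    ]
[-0.18791018 -0.96671406  0.17364818]
[-24.53, 5.7, -1.25, -0.0, 0.0, -4.2]
[-29.09, 2.3, 1.85, -0.0, 0.0, -4.0]
[-29.09, 2.3, 7.85, -0.0, 0.0, -4.0]
```

Request:
send_rows(series=[-24.53,5.7,-1.25,0,0,-4.2,0,-24.53,5.7,-1.25,0,0,-4.2,0,-24.53,5.7,-1.25,0,0,-4.2,0,-24.53,5.7,-1.25,0,0,-4.2,0,-24.53,5.7,-1.25,0,0,-4.2,0,-24.53,5.7,-1.25,0,0,-4.2,0,-24.53,5.7,-1.25,0,0,-4.2,0])

```text
clock: 6.03
tcp_pos: [0.5136, -0.0438, 0.1988]
orientation: [-0.0, -0.611, 0.791, 0.003]
wrist_force: [-0.4, -0.6, -1.2]
finger_gap: 0.0226
```

Request:
send_rows(series=[-29.09,2.3,1.85,0,0,-4,0,-29.09,2.3,1.85,0,0,-4,0,-29.09,2.3,1.85,0,0,-4,0,-29.09,2.3,1.85,0,0,-4,0,-29.09,2.3,1.85,0,0,-4,0,-29.09,2.3,1.85,0,0,-4,0,-29.09,2.3,1.85,0,0,-4,0,-29.09,2.3,7.85,0,0,-4,0,-29.09,2.3,7.85,0,0,-4,0,-29.09,2.3,7.85,0,0,-4,0])

```text
clock: 6.87
tcp_pos: [0.5634, 0.2362, 0.1145]
orientation: [-0.006, -0.637, 0.771, 0.003]
wrist_force: [-0.8, -0.5, -1.8]
finger_gap: 0.0227
```

Request:
send_rows(series=[0,0,0,0,0,0,0,0,0,0,0,0,0,0,0,0,0,0,0,0,0])

```text
clock: 7.12
tcp_pos: [0.5694, 0.2361, 0.1233]
orientation: [0.001, -0.635, 0.772, -0.0]
wrist_force: [0.3, 0.2, -0.0]
finger_gap: 0.0227
```

Run:
```python
from workcell import *
from mv import *
s=get_state(); print(s["clock"],s["tcp_pos"],s["orientation"],s["wrist_force"])
w=camera_info("wrist"); im=read_camera("wrist"); r=rot(s["orientation"])
def E(x,y,z): return np.array([C[0]+x*np.cos(YE)-y*np.sin(YE),C[1]+x*np.sin(YE)+y*np.cos(YE),z])
o=cv2.resize(im,None,fx=1.5,fy=1.5,interpolation=3)
def dot(P,c): 
    u=proj(P,w)[0]*1.5; cv2.circle(o,tuple(int(round(t)) for t in u),2,c,-1)
for x,y in [(75,75),(75,-75),(-75,75),(-75,-75)]: dot(E(x/1e3,y/1e3,.028),(0,0,255))
for x in(10,64):
    for y in(-20,20): dot(E(x/1e3,y/1e3,.0106 if x==10 else .023),(0,0,255))
for a in range(-10,311,20):
    for rr in(.050,.062):
        t=np.radians(a-101.5); dot([.5557+rr*np.cos(t),.1872+rr*np.sin(t),.028],(255,0,255))
for q in [[.0945,.004,-.061],[.0945,-.004,-.061],[.0815,0,-.061],[.055,.012,.013],[.055,-.012,.013]]: dot(s["tcp_pos"]+r.apply([q[0],-q[1],-HZ-q[2]]),(0,255,0))
cv2.imwrite("pics/w5.png",o[:480])
```

```text
7.1167 [0.56937008 0.23607468 0.12334996] [ 1.07898189e-03 -6.35458675e-01  7.72133986e-01 -4.64407727e-04] [ 0.31897225  0.20165675 -0.04922972]
```

View pics/w5.png

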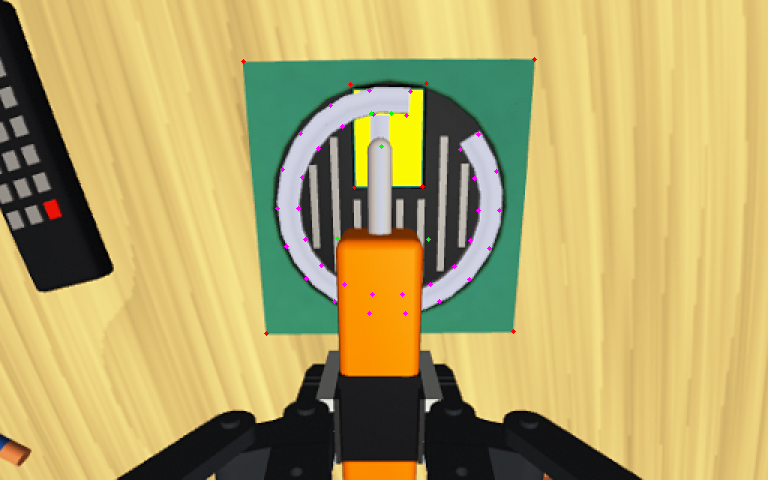

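The overlay matches: extractor corners, pocket and ring all fall on the picture, and the foot is at (380,113) just inside the ring. Next I lower the foot into the pocket.

Run:
```python
from mv import *
plan([tcp_for(.0355,.003,.0195)]); plan([tcp_for(.055,.003,.0195)])
plan([tcp_for(.055,.003,.026,1),tcp_for(.053,.003,.032,2),tcp_for(.052,.003,.040,3),tcp_for(.050,.003,.048,4),tcp_for(.048,.003,.056,5)])
```

```text
[-0.0, -0.0, 6.05, -0.0, 0.0, -0.0]
[1.95, -0.02, 0.0, -0.0, 0.0, -0.0]
[-0.07, 0.0, -0.5, 0.0, 1.0, -0.0]
[-0.34, 0.0, -0.94, 0.0, 2.0, -0.0]
[-0.51, 0.0, -1.58, 0.0, 3.0, -0.0]
[-0.77, 0.01, -2.23, 0.0, 4.0, -0.0]
[-1.03, 0.01, -2.87, 0.0, 5.0, -0.0]
```

Request:
send_rows(series=[0,0,3,0,0,0,0,0,0,5,0,0,0,0,0,0,5.6,0,0,0,0,0,0,6.05,0,0,0,0,0,0,6.05,0,0,0,0,0,0,6.05,0,0,0,0])

```text
clock: 7.67
tcp_pos: [0.5693, 0.2366, 0.0627]
orientation: [0.001, -0.636, 0.772, -0.0]
wrist_force: [0.2, -0.4, -1.4]
finger_gap: 0.0228
```

Request:
send_rows(series=[0,0,0.1,0,0,0,0,0,0,0.1,0,0,0,0,0,0,0.1,0,0,0,0])

```text
clock: 7.92
tcp_pos: [0.5688, 0.2367, 0.0612]
orientation: [0.001, -0.636, 0.772, -0.0]
wrist_force: [-1.0, -0.1, -1.8]
finger_gap: 0.0227
```

Request:
send_rows(series=[0.7,0,0,0,0,0,0,1.4,0,0,0,0,0,0,1.95,0,0,0,0,0,0,1.95,0,0,0,0,0,0,1.95,0,0,0,0,0,0])

```text
clock: 8.33
tcp_pos: [0.5645, 0.2168, 0.0604]
orientation: [0.0, -0.636, 0.772, 0.0]
wrist_force: [-0.1, -0.1, -0.5]
finger_gap: 0.0224
```

Run:
```python
from workcell import *
from mv import *
s=get_state(); print(s["clock"],s["tcp_pos"],s["orientation"],s["wrist_force"])
read_camera("wrist")
w=camera_info("wrist"); im=read_camera("wrist"); cv2.imwrite("pics/w6.png",cv2.resize(im[40:240,130:390],None,fx=2.5,fy=2.5,interpolation=3))
```

```text
8.3333 [0.56449066 0.21677624 0.0603726 ] [ 2.86446732e-05 -6.35500854e-01  7.72100162e-01  6.64713240e-05] [-0.14371668 -0.07376057 -0.52794682]
```

View pics/w6.png

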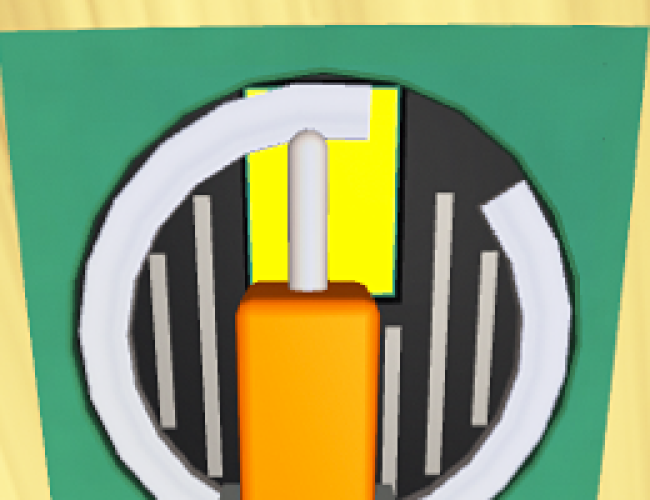

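The foot is hidden under the ring end with the rod at its inner edge (310,140). Lifting the end gently now.

Request:
send_rows(series=[0,0,-0.3,0,0.5,0,0,-0.07,0,-0.6,0,1,0,0,-0.2,0,-0.8,0,1.5,0,0,-0.34,0,-1.04,0,2,0,0,-0.42,0,-1.35,0,2.5,0,0,-0.51,0,-1.68,0,3,0,0,-0.64,0,-2,0,3.5,0,0,-0.77,0,-2.33,0,4,0,0,-0.9,0,-2.65,0,4.5,0,0,-1.03,0.01,-2.97,0,5,0,0])

```text
clock: 9.27
tcp_pos: [0.5665, 0.2278, 0.0904]
orientation: [-0.034, -0.635, 0.771, -0.028]
wrist_force: [0.1, -0.7, -1.5]
finger_gap: 0.0226
```

Run:
```python
from workcell import *
from mv import *
s=get_state(); print(s["clock"],s["tcp_pos"],s["wrist_force"])
read_camera("side"); 
a=read_camera("wrist")[40:240,130:390]; b=read_camera("side")[150:220,190:290]; c=read_camera("scene")[160:240,260:370]
cv2.imwrite("pics/w7.png",np.vstack([cv2.resize(a,(400,300)),np.hstack([cv2.resize(b,(200,140),interpolation=3),cv2.resize(c,(200,140),interpolation=3)])]))
```

```text
9.2667 [0.56651403 0.22780351 0.09039404] [ 0.09103712 -0.74665976 -1.5210048 ]
```

View pics/w7.png

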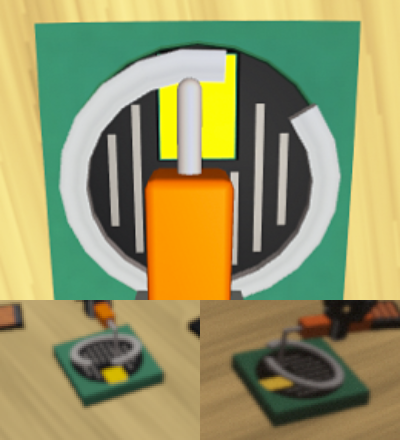

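The ring end is raised and tilted while the far side is still in the recess. I continue the arc until the ring hangs on the hook.

Run:
```python
from mv import *
W=[]
for k in range(10):
    t=np.radians(23+6*k); W.append(tcp_for(-.058+.112*np.cos(t),.003,.023+.112*np.sin(t),6+k))
plan(W)
```

```text
[-0.27, 0.0, -0.94, 0.0, 1.0, -0.0]
[-0.75, 0.01, -1.88, 0.0, 2.0, -0.0]
[-1.35, 0.01, -2.77, 0.0, 3.0, -0.0]
[-2.05, 0.02, -3.59, 0.0, 4.0, -0.0]
[-2.85, 0.03, -4.35, 0.0, 5.0, -0.0]
[-3.74, 0.03, -5.01, 0.0, 6.0, -0.0]
[-4.7, 0.04, -5.59, 0.0, 7.0, -0.0]
[-5.74, 0.05, -6.07, 0.0, 8.0, -0.0]
[-6.83, 0.06, -6.44, 0.0, 9.0, -0.0]
[-7.97, 0.07, -6.69, 0.0, 10.0, -0.0]
```

Request:
send_rows(series=[-0.27,0,-0.94,0,1,0,0,-0.75,0.01,-1.88,0,2,0,0,-1.35,0.01,-2.77,0,3,0,0,-2.05,0.02,-3.59,0,4,0,0,-2.85,0.03,-4.35,0,5,0,0,-3.74,0.03,-5.01,0,6,0,0,-4.7,0.04,-5.59,0,7,0,0,-5.74,0.05,-6.07,0,8,0,0,-6.83,0.06,-6.44,0,9,0,0,-7.97,0.07,-6.69,0,10,0,0])

```text
clock: 10.3
tcp_pos: [0.5823, 0.3116, 0.1501]
orientation: [-0.101, -0.63, 0.765, -0.083]
wrist_force: [-0.2, -0.1, -1.0]
finger_gap: 0.0227
```

Run:
```python
from workcell import *
from mv import *
s=get_state(); print(s["clock"],s["tcp_pos"],s["wrist_force"])
p,r=load(); W=[((p+[0,0,.012*k]),r) for k in range(1,8)]; plan(W)
a=read_camera("wrist")[0:260,90:430]; b=read_camera("side")[120:220,190:330]; c=read_camera("scene")[130:230,270:410]
cv2.imwrite("pics/w8.png",np.vstack([cv2.resize(a,(500,380)),np.hstack([cv2.resize(b,(250,180),interpolation=3),cv2.resize(c,(250,180),interpolation=3)])]))
```

```text
10.3 [0.58230887 0.31161209 0.15009527] [-0.2209231  -0.1121435  -1.04509517]
[0.31, -0.0, -1.16, 0.0, 0.0, 0.0]
[0.62, -0.0, -2.32, 0.0, 0.0, 0.0]
[0.93, -0.0, -3.48, 0.0, 0.0, 0.0]
[1.24, -0.0, -4.64, 0.0, 0.0, 0.0]
[1.55, -0.0, -5.8, 0.0, 0.0, 0.0]
[1.86, -0.0, -6.95, 0.0, 0.0, 0.0]
[2.17, -0.0, -8.11, 0.0, 0.0, 0.0]
```

View pics/w8.png

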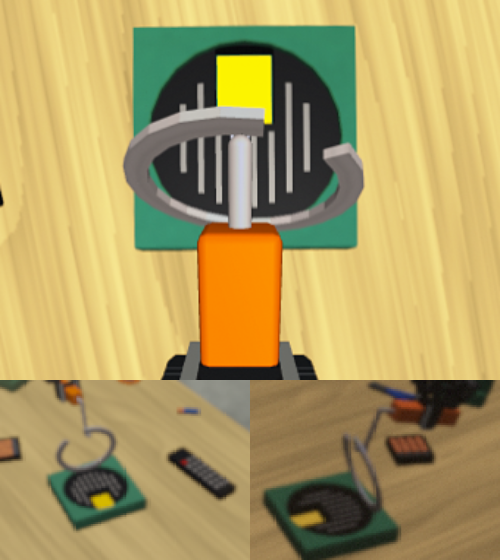

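The ring now hangs steeply on the hook, rod inside the ring, with its lower edge at the recess. Raising it clear.

Request:
send_rows(series=[0.31,0,-1.16,0,0,0,0,0.62,0,-2.32,0,0,0,0,0.93,0,-3.48,0,0,0,0,1.24,0,-4.64,0,0,0,0,1.55,0,-5.8,0,0,0,0,1.86,0,-6.95,0,0,0,0,2.17,0,-8.11,0,0,0,0,2.17,0,-8.11,0,0,0,0,2.17,0,-8.11,0,0,0,0])

```text
clock: 11.2
tcp_pos: [0.5824, 0.3108, 0.2339]
orientation: [-0.1, -0.63, 0.766, -0.083]
wrist_force: [0.2, -0.1, -2.8]
finger_gap: 0.0227
```

Run:
```python
from workcell import *
from mv import *
s=get_state(); print(s["clock"],s["tcp_pos"],s["wrist_force"])
for c in("side","scene","wrist"):
    im=read_camera(c); cv2.imwrite(f"pics/u_{c}.png",im)
    i=camera_info(c)
    for q in silhouettes(c,"ring"): print(c,round(q["p"],2),q["box"])
    print("expected hang", proj([tcp_for(-.033,0,.215)[0]+0],i)[0], [proj([*(C+np.array([np.cos(YE),np.sin(YE)])*-.033),z],i)[0].round(0).tolist() for z in(.227,.103)])
```

```text
11.2 [0.58237499 0.31077794 0.23393819] [ 0.16369739 -0.09936049 -2.7814978 ]
side 0.64 [221.1, 127.6, 37.4, 32.0]
expected hang [226.52897756 105.19886186] [[237.0, 126.0], [238.0, 156.0]]
scene 0.85 [315.5, 133.4, 23.6, 45.7]
expected hang [366.92624739 116.63617619] [[333.0, 133.0], [328.0, 175.0]]
wrist 0.82 [169.5, 72.4, 162.4, 55.1]
expected hang [260.18915788 243.83251777] [[259.0, 81.0], [256.0, 127.0]]
```

Ring boxes in all three cameras match a ring hanging free from the hook (bottom ≈ 0.10 m). Carrying it past the +x side.

Run:
```python
from mv import *
z=.023+.112*np.sin(np.radians(77))+.084
plan([tcp_for(x,.003,z,15) for x in (-.028,-.016,0.002,.022,.042,.062,.082,.098,.108,.113)])
print()
plan([tcp_for(.113,.003,h,15) for h in (.204,.190,.174,.158,.145,.135,.127,.120)])
```

```text
[0.47, -0.0, 0.12, 0.0, -0.0, -0.0]
[1.63, -0.01, 0.43, 0.0, -0.0, -0.0]
[3.37, -0.03, 0.89, 0.0, -0.0, -0.0]
[5.3, -0.05, 1.41, 0.0, -0.0, -0.0]
[7.23, -0.07, 1.93, 0.0, -0.0, -0.0]
[9.16, -0.08, 2.45, 0.0, -0.0, -0.0]
[11.09, -0.1, 2.96, 0.0, -0.0, -0.0]
[12.64, -0.12, 3.38, 0.0, -0.0, -0.0]
[13.6, -0.13, 3.64, 0.0, -0.0, -0.0]
[14.09, -0.13, 3.77, 0.0, -0.0, -0.0]

[-0.32, -0.0, 1.17, 0.0, -0.0, -0.0]
[-0.68, -0.0, 2.52, 0.0, -0.0, -0.0]
[-1.09, -0.0, 4.06, 0.0, -0.0, -0.0]
[-1.51, -0.0, 5.61, 0.0, -0.0, -0.0]
[-1.84, -0.0, 6.87, 0.0, -0.0, -0.0]
[-2.1, -0.0, 7.83, 0.0, -0.0, -0.0]
[-2.31, -0.0, 8.6, 0.0, -0.0, -0.0]
[-2.49, -0.0, 9.28, 0.0, -0.0, -0.0]
```

Request:
send_rows(series=[0.47,0,0.12,0,0,0,0,1.63,-0.01,0.43,0,0,0,0,3.37,-0.03,0.89,0,0,0,0,5.3,-0.05,1.41,0,0,0,0,7.23,-0.07,1.93,0,0,0,0,9.16,-0.08,2.45,0,0,0,0,11.09,-0.1,2.96,0,0,0,0,12.64,-0.12,3.38,0,0,0,0,13.6,-0.13,3.64,0,0,0,0,14.09,-0.13,3.77,0,0,0,0])

```text
clock: 12.33
tcp_pos: [0.5549, 0.1665, 0.2339]
orientation: [-0.101, -0.63, 0.766, -0.083]
wrist_force: [0.5, 0.6, -3.0]
finger_gap: 0.0226
```

Request:
send_rows(series=[0,0,0,0,0,0,0,0,0,0,0,0,0,0,-0.32,0,1.17,0,0,0,0,-0.68,0,2.52,0,0,0,0,-1.09,0,4.06,0,0,0,0,-1.51,0,5.61,0,0,0,0,-1.84,0,6.87,0,0,0,0,-2.1,0,7.83,0,0,0,0,-2.31,0,8.6,0,0,0,0,-2.49,0,9.28,0,0,0,0])

```text
clock: 13.17
tcp_pos: [0.5555, 0.1687, 0.1368]
orientation: [-0.101, -0.631, 0.765, -0.083]
wrist_force: [0.5, 0.0, -3.4]
finger_gap: 0.0231
```

Run:
```python
from workcell import *
from mv import *
s=get_state(); print(s["clock"],s["tcp_pos"],s["wrist_force"])
X=np.array([np.cos(YE),np.sin(YE)]); Y=np.array([-X[1],X[0]])
a=np.radians(np.arange(-10,311,5))
for c in("side","scene","wrist"):
    im=read_camera(c); i=camera_info(c); cv2.imwrite(f"pics/v_{c}.png",im)
    for q in silhouettes(c,"ring"): print(c,round(q["p"],2),q["box"])
    # vertical hang model: inner edge at foot top (.113, .120)
    P=[[*(C+X*.113+Y*(.003+.062*np.sin(t))),.120-.050+.062*np.cos(t)] for t in a]
    u=proj(np.array(P),i); print("  model",u.min(0).round(0),np.ptp(u,axis=0).round(0))
W=[]
for t in (83,76,69,62,55,48,41,34,27,20): W.append(tcp_for(.105+.112*np.cos(np.radians(t)),.003,.003+.112*np.sin(np.radians(t)),15*t/90))
plan(W); print()
plan([tcp_for(.105+.112*np.cos(np.radians(t)),.003,.0035+.112*np.sin(np.radians(t)),15*t/90) for t in (16,12,8,5,2,1)])
```

```text
13.1667 [0.5555016  0.16865896 0.13683039] [ 0.48633665  0.03882112 -3.39606398]
side 0.59 [244.2, 176.3, 29.0, 27.0]
  model [239. 173.] [34. 30.]
scene 0.78 [268.3, 176.9, 26.6, 42.8]
  model [267. 175.] [19. 47.]
wrist 0.55 [172.4, 83.5, 162.6, 44.8]
  model [174.  80.] [161.  46.]
[0.48, -0.01, 0.53, 0.0, -1.2, -0.0]
[1.8, -0.02, 0.94, 0.0, -2.3, -0.0]
[3.05, -0.03, 1.5, 0.0, -3.5, -0.0]
[4.2, -0.04, 2.2, 0.0, -4.7, -0.0]
[5.24, -0.05, 3.02, 0.0, -5.8, -0.0]
[6.16, -0.06, 3.95, 0.0, -7.0, -0.0]
[6.94, -0.07, 4.98, 0.0, -8.2, -0.0]
[7.58, -0.08, 6.08, 0.0, -9.3, -0.0]
[8.06, -0.09, 7.23, 0.0, -10.5, -0.0]
[8.38, -0.09, 8.43, 0.0, -11.7, -0.0]

[0.24, -0.0, 0.6, 0.0, -0.6, -0.0]
[0.44, -0.01, 1.27, 0.0, -1.3, -0.0]
[0.58, -0.01, 1.94, 0.0, -2.0, -0.0]
[0.65, -0.01, 2.45, 0.0, -2.5, -0.0]
[0.7, -0.01, 2.96, 0.0, -3.0, -0.0]
[0.7, -0.01, 3.13, 0.0, -3.1, -0.0]
```

Ring still hangs as modelled. Now I lay it down by lowering while drawing +x, biased so the rod keeps pulling it.

Run:
```python
from mv import *
# undo the two planned commits: recompute commanded pose
p,r=tcp_for(.113,.003,.120,15); json.dump({"p":p.tolist(),"q":r.as_quat().tolist()},open(F,"w"))
f=lambda t,dz=.003: tcp_for(.120+.112*np.cos(np.radians(t)),.003,dz+.112*np.sin(np.radians(t)),15*t/90)
plan([f(t) for t in (86,80,74,68,62,56,50,44,38,32)]); print()
plan([f(t,.0045) for t in (27,22,17,13,9,6,4,2,1)])
```

```text
[1.34, -0.01, 0.79, 0.0, -0.7, -0.0]
[2.51, -0.02, 1.08, 0.0, -1.7, -0.0]
[3.62, -0.03, 1.48, -0.0, -2.7, -0.0]
[4.67, -0.04, 1.98, -0.0, -3.7, -0.0]
[5.65, -0.05, 2.59, -0.0, -4.7, -0.0]
[6.55, -0.06, 3.29, -0.0, -5.7, -0.0]
[7.36, -0.07, 4.06, -0.0, -6.7, 0.0]
[8.08, -0.08, 4.92, 0.0, -7.7, -0.0]
[8.68, -0.08, 5.83, -0.0, -8.7, -0.0]
[9.18, -0.09, 6.79, 0.0, -9.7, -0.0]

[0.48, -0.0, 0.61, -0.0, -0.8, -0.0]
[0.86, -0.01, 1.41, -0.0, -1.6, -0.0]
[1.16, -0.01, 2.23, -0.0, -2.5, -0.0]
[1.35, -0.01, 2.9, -0.0, -3.1, 0.0]
[1.48, -0.01, 3.58, -0.0, -3.8, 0.0]
[1.55, -0.01, 4.09, -0.0, -4.3, 0.0]
[1.57, -0.01, 4.43, -0.0, -4.6, 0.0]
[1.58, -0.01, 4.78, -0.0, -5.0, -0.0]
[1.59, -0.01, 4.95, -0.0, -5.1, -0.0]
```

Request:
send_rows(series=[1.34,-0.01,0.79,0,-0.7,0,0,2.51,-0.02,1.08,0,-1.7,0,0,3.62,-0.03,1.48,0,-2.7,0,0,4.67,-0.04,1.98,0,-3.7,0,0,5.65,-0.05,2.59,0,-4.7,0,0,6.55,-0.06,3.29,0,-5.7,0,0,7.36,-0.07,4.06,0,-6.7,0,0,8.08,-0.08,4.92,0,-7.7,0,0,8.68,-0.08,5.83,0,-8.7,0,0,9.18,-0.09,6.79,0,-9.7,0,0])

```text
clock: 14.3
tcp_pos: [0.5367, 0.0627, 0.097]
orientation: [-0.035, -0.635, 0.771, -0.03]
wrist_force: [-0.6, -0.6, -1.6]
finger_gap: 0.0226
```

Run:
```python
from workcell import *
from mv import *
s=get_state(); print(s["clock"],s["tcp_pos"],s["wrist_force"])
a=read_camera("wrist")[0:260,90:430]; b=read_camera("side")[150:250,200:340]; c=read_camera("scene")[160:260,220:360]
cv2.imwrite("pics/w9.png",np.vstack([cv2.resize(a,(500,380)),np.hstack([cv2.resize(b,(250,180),interpolation=3),cv2.resize(c,(250,180),interpolation=3)])]))
```

```text
14.3 [0.53672866 0.06265865 0.09697253] [-0.62496782 -0.63976067 -1.56019992]
```

View pics/w9.png

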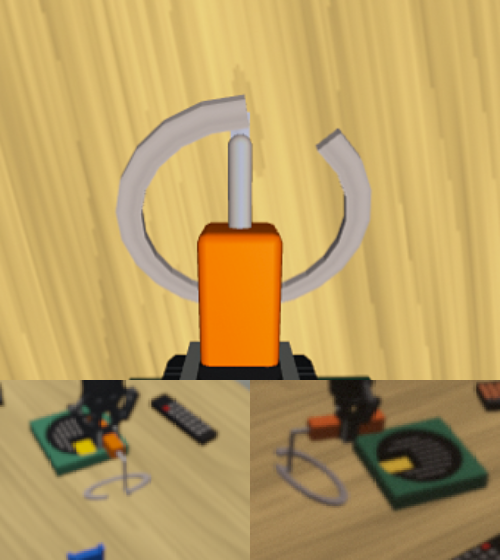

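The ring leans with its far side on the bench. It has slipped round a little so its end sits just at the foot, but it is still carried. Lowering the rest of the way.

Request:
send_rows(series=[0.48,0,0.61,0,-0.8,0,0,0.86,-0.01,1.41,0,-1.6,0,0,1.16,-0.01,2.23,0,-2.5,0,0,1.35,-0.01,2.9,0,-3.1,0,0,1.48,-0.01,3.58,0,-3.8,0,0,1.55,-0.01,4.09,0,-4.3,0,0,1.57,-0.01,4.43,0,-4.6,0,0,1.58,-0.01,4.78,0,-5,0,0,1.58,-0.01,4.85,0,-5.1,0,0,1.58,-0.01,4.85,0,-5.1,0,0])

```text
clock: 15.28
tcp_pos: [0.5321, 0.0436, 0.0487]
orientation: [-0.001, -0.636, 0.772, -0.001]
wrist_force: [-0.2, -0.4, -1.5]
finger_gap: 0.0228
```

Run:
```python
from workcell import *
from mv import *
d=json.load(open(F)); r=R.from_quat(d["q"]); d["p"]=(np.array(d["p"])-r.apply([0.0001,0,.001])).tolist(); json.dump(d,open(F,"w"))
s=get_state(); print(s["clock"],s["tcp_pos"],s["wrist_force"],d["p"])
w=camera_info("wrist"); cv2.imwrite("pics/x1.png",read_camera("wrist"))
for q in silhouettes("wrist","ring"): print(q["p"],q["box"]); np.save("x1.npy",q["pixels"]); break
m=np.load("x1.npy"); S=msupp(m); a=np.linspace(0,2*np.pi,180)
g=lambda q: supp(proj(np.c_[q[0]+.062*np.cos(a),q[1]+.062*np.sin(a),0*a+.005],w))-S
X=np.array([np.cos(YE),np.sin(YE)]); Y=np.array([-X[1],X[0]])
q=least_squares(g,C+X*.18,loss='soft_l1',x_scale=.01); e=q.x-C; print("ring ext frame",e@X,e@Y,np.abs(q.fun).max())
u=[proj([*(q.x+.056*np.array([np.cos(t),np.sin(t)])),.005],w)[0] for t in np.radians(np.arange(0,360,4))]
print("metal at ext-angle:",[int((4*k-np.degrees(YE))%360) for k,(x,y) in enumerate(u) if m[min(383,max(0,int(y))),int(x)]])
# rows: withdraw foot
f=tcp_for(.232,.003,.0075,0); plan([tcp_for(.207,.003,.0075,0)]); plan([tcp_for(.207,.003,.05),tcp_for(.207,.003,.13)])
```

```text
15.2833 [0.53212813 0.04363028 0.04873155] [-0.23848194 -0.43156624 -1.54350187] [0.5324610556989041, 0.043916422445511874, 0.04866303518013793]
0.86 [162.0, 58.2, 191.8, 182.0]
ring ext frame 0.18708243689691934 0.0026616242340097296 5.681204314685395
metal at ext-angle: [100, 104, 108, 112, 116, 120, 124, 128, 132, 136, 140, 144, 148, 152, 156, 200, 204, 208, 212, 216, 220, 224, 228, 232, 236, 240, 244, 248, 252, 256, 260, 264, 268, 272, 276, 280, 284, 288, 292, 296, 300, 304, 308, 312, 316, 0, 4, 8, 12, 16, 20, 24, 28, 32, 36, 40, 44, 48, 52, 56, 60, 64, 68, 72, 76, 80, 84, 88, 92, 96]
[-2.48, 0.02, -0.04, -0.0, -0.2, 0.0]
[-0.0, -0.0, -4.25, -0.0, -0.0, 0.0]
[-0.0, -0.0, -12.25, -0.0, -0.0, 0.0]
```

Request:
send_rows(series=[-0.6,0,-0.02,0,0,0,0,-1.2,0.01,-0.04,0,-0.1,0,0,-1.8,0.02,-0.04,0,-0.2,0,0,-2.48,0.02,-0.04,0,-0.2,0,0,-2.48,0.02,-0.04,0,-0.2,0,0,-2.48,0.02,-0.04,0,-0.2,0,0])

```text
clock: 15.88
tcp_pos: [0.5369, 0.0688, 0.0493]
orientation: [0.0, -0.636, 0.771, -0.0]
wrist_force: [0.1, -0.0, -0.9]
finger_gap: 0.0232
```

Run:
```python
from workcell import *
from mv import *
s=get_state(); print(s["clock"],s["tcp_pos"],s["wrist_force"])
w=camera_info("wrist"); im=read_camera("wrist")
rs=silhouettes("wrist","ring"); print(rs[0]["p"],rs[0]["box"]); m=rs[0]["pixels"]; S=msupp(m); a=np.linspace(0,2*np.pi,180)
X=np.array([np.cos(YE),np.sin(YE)]); Y=np.array([-X[1],X[0]])
g=lambda q: supp(proj(np.c_[q[0]+.062*np.cos(a),q[1]+.062*np.sin(a),0*a+.005],w))-S
q=least_squares(g,C+X*.18,loss='soft_l1',x_scale=.01); e=q.x-C; print("ring ext frame",e@X,e@Y,np.abs(q.fun).max())
o=cv2.resize(im[0:300,90:430],None,fx=1.5,fy=1.5)
for rr in(.05,.062):
  for p in proj(np.c_[q.x[0]+rr*np.cos(a[::4]),q.x[1]+rr*np.sin(a[::4]),0*a[::4]+.005],w): cv2.circle(o,(int((p[0]-90)*1.5),int(p[1]*1.5)),1,(0,0,255),-1)
cv2.imwrite("pics/x2.png",o)
```

```text
15.8833 [0.53688249 0.06879171 0.04933839] [ 0.10607243 -0.00328255 -0.89885048]
0.55 [159.7, 13.5, 191.7, 197.2]
ring ext frame 0.1862451653337682 0.0024299652202976196 6.16056632956419
```

View pics/x2.png

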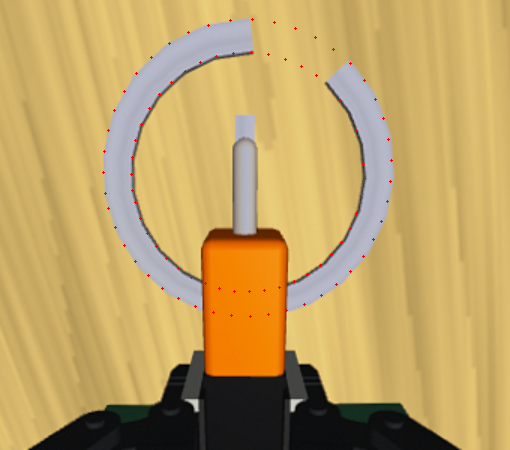

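The ring lies flat on the bench, in line with the projected circles and about 50 mm clear of the extractor. The foot is free inside it, so I lift out and return the pick.

Run:
```python
from mv import *
p,r=tcp_for(.207,.003,.0075,0); p=p+[0,0,.15]; json.dump({"p":p.tolist(),"q":r.as_quat().tolist()},open(F,"w")); print(p)
g=json.load(open("grasp.json")); gp=np.array(g["p"]); gr=R.from_quat(g["q"]); print(gp)
plan([(gp+[0,0,.12],gr)]); plan([(gp+[0,0,z],gr) for z in (.09,.06,.035,.02,.01,.004)])
```

```text
[0.5370182  0.06830272 0.199     ]
[ 0.4880729  -0.30036921  0.0675    ]
[37.12, -2.23, 1.15, 0.0, -0.0, 8.2]
[0.0, -0.0, 3.0, 0.0, -0.0, 0.0]
[0.0, -0.0, 6.0, 0.0, -0.0, 0.0]
[0.0, -0.0, 8.5, 0.0, -0.0, 0.0]
[0.0, -0.0, 10.0, 0.0, -0.0, 0.0]
[0.0, -0.0, 11.0, 0.0, -0.0, 0.0]
[0.0, -0.0, 11.6, 0.0, -0.0, 0.0]
```

Request:
send_rows(series=[0,0,-1.5,0,0,0,0,0,0,-4.5,0,0,0,0,0,0,-8,0,0,0,0,0,0,-12,0,0,0,0,0,0,-15,0,0,0,0,0,0,-15,0,0,0,0])

```text
clock: 16.48
tcp_pos: [0.5404, 0.0677, 0.2064]
orientation: [0.004, -0.636, 0.772, -0.004]
wrist_force: [1.9, -0.8, -1.1]
finger_gap: 0.023
```

Request:
send_rows(series=[3.71,-0.22,0,0,0,0.8,0,7.42,-0.45,0,0,0,1.6,0,11.1,-0.67,0,0,0,2.5,0,14.8,-0.89,0,0,0,3.3,0,18.6,-1.12,0,0,0,4.1,0,22.3,-1.34,0.3,0,0,4.9,0,26,-1.56,0.5,0,0,5.7,0,30,-1.8,0.7,0,0,6.6,0,34,-2.04,0.9,0,0,7.5,0,37.12,-2.23,1.15,0,0,8.2,0])

```text
clock: 17.32
tcp_pos: [0.4866, -0.3037, 0.1872]
orientation: [-0.0, -0.578, 0.816, -0.0]
wrist_force: [0.7, -0.7, -1.4]
finger_gap: 0.0228
```

Request:
send_rows(series=[0,0,0,0,0,0,0,0,0,0,0,0,0,0,0,0,0,0,0,0,0,0,0,3,0,0,0,0,0,0,6,0,0,0,0,0,0,8.5,0,0,0,0,0,0,10,0,0,0,0,0,0,11,0,0,0,0,0,0,11.3,0,0,0,0])

```text
clock: 18.07
tcp_pos: [0.487, -0.2984, 0.0731]
orientation: [-0.0, -0.58, 0.815, 0.002]
wrist_force: [-0.2, 0.3, -1.4]
finger_gap: 0.0229
```

Request:
send_rows(series=[0,0,0.2,0,0,0,0,0,0,0.3,0,0,0,0,0,0,0.4,0,0,0,0,0,0,0.4,0,0,0,0])

```text
clock: 18.4
tcp_pos: [0.4883, -0.3009, 0.0717]
orientation: [0.0, -0.579, 0.815, -0.001]
wrist_force: [0.2, 0.4, -0.7]
finger_gap: 0.0226
```

Request:
send_rows(series=[0,0,0.1,0,0,0,0,0,0,0.2,0,0,0,0,0,0,0.2,0,0,0,0,0,0,0.2,0,0,0,0])

```text
clock: 18.73
tcp_pos: [0.4881, -0.301, 0.0699]
orientation: [0.0, -0.579, 0.815, -0.001]
wrist_force: [-0.7, 1.3, 5.8]
finger_gap: 0.023
```

The force jump says the handle is on the post tops, at the same height as at pick-up. Releasing.

Request:
send_rows(series=[0,0,0,0,0,0,0.4,0,0,0,0,0,0,0.7,0,0,0,0,0,0,1,0,0,0,0,0,0,1,0,0,0,0,0,0,1,0,0,0,0,0,0,1,0,0,-1.5,0,0,0,1,0,0,-5,0,0,0,1,0,0,-9,0,0,0,1,0,0,-12,0,0,0,1])

```text
clock: 19.57
tcp_pos: [0.4878, -0.3007, 0.1911]
orientation: [0.0, -0.579, 0.815, -0.0]
wrist_force: [0.1, -0.4, 0.9]
finger_gap: 0.0857
```

Request:
send_rows(series=[-10.5,0,-6,0,0,0,1,-10.5,0,-6,0,0,0,1,-10.5,0,-6,0,0,0,1,-10.5,0,-6,0,0,0,1,-10.5,0,-6,0,0,0,1,-10.5,0,-6,0,0,0,1])

```text
clock: 20.07
tcp_pos: [0.5222, -0.2014, 0.2484]
orientation: [-0.0, -0.579, 0.815, 0.0]
wrist_force: [0.8, -0.7, 0.0]
finger_gap: 0.085
```

Run:
```python
from workcell import *
from mv import *
s=get_state(); print(s["clock"],s["tcp_pos"],s["wrist_force"],s["finger_gap"])
w=camera_info("wrist"); im=read_camera("wrist"); cv2.imwrite("pics/x3.png",im)
h=cv2.cvtColor(im,cv2.COLOR_BGR2HSV); m=(h[...,0]<20)&(h[...,1]>180)&(h[...,2]>170)
q=proj([.488,-.3,.101],w)[0].astype(int); k=np.zeros_like(m); k[max(0,q[1]-80):q[1]+80,max(0,q[0]-35):q[0]+35]=1; m&=k
H=box(.11,.024,-.013,.013)
f=lambda x: supp(proj(place(H,x),w))-msupp(m)
for fz in (.088,):
    r=least_squares(lambda x:f([*x,fz]),[.488,-.30,-1.906],loss='soft_l1',x_scale=[.01,.01,.05]); print(cv2.boundingRect(m.astype(np.uint8)),r.x,np.abs(r.fun).max())
I={c:camera_info(c) for c in("scene","side")}; N={c:read_camera(c) for c in I}
for c in I:
    o=cv2.imread(f"pics/{c}0.png"); cv2.imwrite(f"pics/{c}_end.png",N[c])
    for n in ["remote","battery_holder","flux_jar","pick_handle","ring","extractor"]:
        print(c,n,[(round(z["p"],2),z["box"]) for z in silhouettes(c,n)[:2]])
    X=np.array([np.cos(YE),np.sin(YE)]); a=np.linspace(0,6.28,90); p=C+X*.186
    u=proj(np.c_[p[0]+.062*np.cos(a),p[1]+.062*np.sin(a),0*a+.003],I[c]); print("ring model",u.min(0).round(1),np.ptp(u,axis=0).round(1))
    d=cv2.absdiff(cv2.GaussianBlur(o,(0,0),1.5),cv2.GaussianBlur(N[c],(0,0),1.5)).max(2)>30
    n,l,st,_=cv2.connectedComponentsWithStats(d.astype(np.uint8)); print("changed",[st[j].tolist() for j in range(1,n) if st[j,4]>15])
```

```text
20.0667 [ 0.52216221 -0.20137995  0.24836082] [ 0.78729752 -0.65657324  0.02067916] 0.08502589303593396
(240, 16, 25, 119) [ 0.48942948 -0.29982509 -1.90495031] 2.9942167515844176
scene remote [(0.93, [312.3, 242.2, 67.4, 47.6]), (0.47, [227.5, 209.2, 47.0, 34.6])]
scene battery_holder [(0.76, [345.3, 159.6, 31.3, 20.4])]
scene flux_jar [(0.72, [181.2, 276.4, 27.2, 42.3]), (0.48, [275.9, 180.1, 79.4, 51.9])]
scene pick_handle [(0.68, [86.5, 224.2, 62.3, 35.2])]
scene ring [(0.68, [227.3, 208.0, 48.4, 32.4]), (0.61, [86.9, 220.5, 66.5, 39.6])]
scene extractor [(0.93, [276.1, 180.8, 80.9, 52.6])]
ring model [224.1 208.4] [48.1 31.5]
changed [[116, 0, 10, 10, 57], [138, 0, 19, 9, 106], [176, 0, 69, 94, 4179], [319, 8, 48, 41, 943], [169, 26, 11, 17, 101], [153, 36, 10, 6, 39], [138, 48, 32, 17, 261], [123, 52, 16, 19, 166], [147, 68, 13, 4, 39], [144, 89, 21, 4, 55], [134, 95, 41, 81, 1426], [293, 187, 46, 30, 535], [252, 211, 16, 8, 49], [229, 230, 42, 12, 133]]
side remote [(0.74, [284.6, 160.9, 35.6, 25.2])]
side battery_holder [(0.49, [182.9, 151.5, 17.0, 14.1])]
side flux_jar [(0.9, [346.6, 215.2, 21.1, 30.2]), (0.61, [313.1, 246.2, 21.5, 66.5])]
side pick_handle [(0.95, [311.3, 248.6, 26.6, 62.0])]
side ring [(0.66, [247.4, 206.7, 41.6, 22.5])]
side extractor [(0.95, [216.0, 161.9, 57.2, 40.8])]
ring model [246.5 204.2] [38.  27.3]
changed [[0, 0, 76, 51, 2973], [69, 0, 100, 61, 2852], [103, 0, 24, 7, 132], [141, 0, 223, 81, 10485], [308, 61, 9, 15, 66], [68, 63, 29, 58, 776], [300, 66, 49, 127, 3296], [319, 75, 18, 14, 135], [75, 91, 4, 9, 27], [75, 108, 3, 26, 77], [134, 110, 3, 9, 18], [316, 114, 20, 6, 79], [0, 119, 102, 161, 4976], [73, 119, 61, 134, 4104], [225, 167, 37, 25, 409], [285, 169, 22, 31, 381], [81, 189, 27, 15, 319], [247, 205, 39, 26, 240], [122, 215, 19, 49, 758], [30, 227, 24, 17, 275], [57, 269, 45, 22, 726]]
```

```bash
python3 -c "
from workcell import *
print(hand_in())"
```

```text
the job is handed in; nothing more can be done
None
```

The ring is off the extractor and lying flat on the bench, and the pick is back on its small brown stand. I handed the job in with about 20 s used of the 53 s allowed; no verdict was reported.

- **What I did:** I hooked the pick's foot under the ring end through the yellow pocket. I lifted that end while the far side was still in its recess; a picture showed this. Then I drew the ring off past the +x side, hanging from the hook, laid it flat, withdrew the foot and put the pick back.
- **Ring:** All three cameras place it flat on the bench, its centre about 186 mm from the extractor's centre, leaving roughly 50 mm clear of the shell. It turned slightly on the hook while being laid down, but never slipped off, and the gripper stayed off it.
- **Pick:** It is back within about 2 mm and 0.2° of where it lay, going by the wrist camera.
- **Bystanders:** The remote, battery holder and jar show where they started, to within a few pixels. The side view also showed image changes near the remote. I put these down to the arm and did not check by eye, as I had used all 12 picture views.
- **Forces:** The readings at the end of each move never went above about 8 N.

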